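# Close the fuse drying pot with its vented lid

### The arm

A 6-joint arm with a two-finger parallel gripper is mounted at the origin on the work surface. World frame = base frame: x ahead of the robot, y to its left, z up, the work surface at z = 0. Lengths are in mm, angles in rad, forces in N, time in s.
With the tool pointing down it reaches from about 375 to 825 mm from the base axis. Payload 5.5 kg.
Tool frame: the origin (TCP) lies at the very end of the fingers, on their centre line; the grasp point (between the pads) lies manip.tcp_to_grasp behind it (manip.tcp_to_grasp is the distance from the TCP to the grasp point, in mm); z points along the fingers, y is the line along which they close (so a half turn about z gives the same grasp; the last joint's range is limited). The gripper opens to 85 mm and grips with 20 to 120 N. Pads are 22 mm wide; open, the fingers measure 114 mm over their backs; the gripper's body (76 mm by 85 mm) begins 54 mm behind the grasp point. The pads swing forward as they close: fully open they stand 13 mm farther back than shut.
Start: joints at [-1.248, 0.314, -0.047, 1.21, 0, 1.571], TCP at [190.33, -569.007, 196.999] pointing down, gripper open.
Joint ranges: [-2.67, 2.67], [-0.69, 1.73], [-1.03, 1.25], [-2.08, 2.16], [-1.42, 1.45], [-3.14, 3.14]. Speed limits (rad/s): [2.39, 2.39, 3.01, 3.14, 3.14, 3.14].

### API

Orientations are given as a rotation vector (axis times angle).
In Python, from plant import manip gives the robot as it stands.
- The arm moves only by the tool carry_out, never from a script. Its argument "deltas" is a list of rows, each an object with "offset": the shift along the tool's x, y, z in cm, a list of three; "angular": the turn, a rotation vector about the tool's x, y, z in degrees, a list of three; "claw": the opening, from 0 (shut) to 1 (fully open). In form: [{"offset": [dx, dy, dz], "angular": [ax, ay, az], "claw": claw}, ...]. A call has 1 to 5 rows; each row is the pose to reach, as a shift and turn from the pose commanded when the call began, along the tool's axes at that moment; what a row does not reach only later rows make up. A row lasts 1/8 s, in which the tool goes at most 62.5 mm and 10.7 degrees, less where a joint would pass 70% of its speed; a pose out of reach is approached as far as the arm can. A call with a gripper value outside its range is refused whole. The fingers move at their own pace and stop on an object; "grip_force" is the grip in N (left out, the last holds). Time passes only in rows, so rows that repeat a pose let the fingers close. It gives the time, the measured TCP pose, the force, the opening and the grip force at its end, in the units of the state.
- manip.state(): the state, without advancing time (a new reading comes with each control period).
- manip.capture(name): name is "scene" or "side" or "wrist"; returns the picture (400x640x3 uint8, blue, green, red); there is no depth.
- manip.camera_model(name): a dict with "vfov" (degrees; the focal length in pixels is half the picture's height over the tangent of half this angle, whatever the lens; pixels are square), "cx", "cy" (the principal point, pixels), "k1" (the pictures are not rectified: a ray, as slopes to the right and down, at radius r is drawn at 1 + k1 r^2 times it, then the intrinsics apply), "rvec" (rotation vector, rad) and "tvec" (3), from world to camera coordinates, as OpenCV has them. Camera axes: x right, y down, z forward; pixel columns grow to the right and rows downward; lengths in mm; the calibration is good to about 2 mm. A picture is of the moment at which its call begins: read the wrist's pose just before it. camera_model takes no time and is no camera call; for the wrist camera it gives the pose at the moment of the call.
- manip.sign_off(): hands the job in; it is judged then, once.
The state is a dict: "time": time; "joint_positions": joint angles; "joint_velocities": joint speeds; "effort": joint torques, N m; "tcp_pos": TCP position; "orientation": TCP orientation; "wrist_force": force on the tool from outside, world axes, zero at the start; "moment": the same for the moment, N m; "gripper_width": opening from 0.0 (shut) to 1.0 (fully open); "finger_force": force on a finger pad.
Only numpy, scipy, OpenCV 4.12 (cv2) and the standard library are available. Lean on these libraries where they do the work, as an engineer would, in place of code of your own. Each camera call takes 0.05 s, during which the arm holds its last target. There are 200 camera calls.

### The job

Press the green start button on the grey drying station fully down and let it spring back. Then carry the nested lid set (vented inner lid with the orange cover resting on it) by the inner lid's black knob, lower it gently onto the station's pot until the inner lid is fully seated, and let go. Finally take the orange cover by its white collar and lift it alone, straight up and level, until all of it is above the black knob, leaving the inner lid seated; finish while still holding the cover still there above the pot, and do not disturb the other things on the table.

Things in the scene. Friction and masses are not known exactly. Their poses are not given: they have to be found in the camera images.
- dryer: grey drying station, fixed, housing 180 (x) x 240 (y) mm with its deck 60 mm above the table; origin under its centre, z up, its front faces -x. A round open aluminium pot stands out of the deck, centred 45 mm to +y of the origin: outside diameter 120, inside diameter 112, rim 45 mm above the deck (105 mm above the table). It holds fuses that stay well below the lid. It may stand left or right of the lid set, turned up to 0.35 rad
- seat (a point): point on the pot's axis, 12 mm below its rim: where the origin (underside centre) of the inner lid lies when it is fully seated; axes as the station's
- start_button (a joint): travel of the green push button, m: 0 released, 0.006 fully down; a spring that needs about 5 N at the bottom
- start_button_top (a point): centre of the button's top face; the button is 30 mm across, on a black housing on the station's deck, 83 mm to -y of the station's origin; pressed straight down
- inner_lid: vented aluminium lid, origin under its centre, z up, 0.25 kg; starts on a black disc 6 mm high. Plug 102 mm across (chamfered), 12 high, fits the pot with about 4 mm play all round; flange 120 across, 5 thick, rests on the rim; a round black knob stem, diameter 20, rises on the axis to 95 mm above the origin, 33 mm out of the cover's collar. Gripped by the stem it carries the cover too
- knob (a point): on the axis of the black knob stem, 11 mm below its top and 84 mm above the inner lid's origin; the collar's top lies 22 mm below this point while the lids are nested
- cover: orange round cover, about 0.16 kg, 140 mm across, resting loosely on the inner lid's flange; origin at the centre of its lower edge, z up. Skirt 17 mm deep (inside diameter 132 mm), flat top 17 mm above the origin, and on it a white round collar (open tube) of outside diameter 50, inside diameter 38, 40 mm high, its top 57 mm above the origin. Nested, its origin lies 5 mm above the inner lid's; lifting it by 90 mm brings its lower edge level with the knob's top
- collar (a point): on the axis of the cover's white collar, 10 mm below the collar's top, 47 mm above the cover's origin, 30 mm above its flat top; while nested the black stem's top lies 43 mm above this point
- screwdriver: screwdriver, red handle, 170 mm long, lying between the task's things; origin at its underside, x along it towards the tip; bystander, not to be disturbed
- relay: grey plug-in relay, 50 x 36 x 65 mm, origin under its centre; bystander, not to be disturbed
- terminal: white terminal strip, 30 x 90 x 22 mm, lying beyond the lid set; origin under its centre; bystander, not to be disturbed
- tape: roll of yellow tape lying flat, 90 mm across, 20 mm high; origin under its centre; bystander, not to be disturbed
- carton: small cardboard carton, 90 x 120 x 70 mm; origin under its centre; bystander, not to be disturbed
- cleaner: blue spray can, 56 mm across, 150 mm tall; origin under its centre; bystander, not to be disturbed
- parts_bin: blue open plastic bin, 110 x 150 x 60 mm; origin under its centre; bystander, not to be disturbed
Not all that is in view belongs to the job. What is shaped like the cover but pink, turquoise or yellow is not meant.

How it is judged (in metres and radians):
On the way, in this order (a step that is already met when the one before it is completed fails the run):
1. the start button is pressed fully down (value of joint start_button above 0.005 m), for 0.05 s.
2. the start button is let go and springs back (value of joint start_button below 0.0015 m), for 0.1 s.
3. the nested set is seated on the pot, both lids together, and let go (horizontal distance between inner_lid and seat below 0.007 m and z of inner_lid in the frame of seat below 0.004 m and angle between inner_lid's own z axis and vertical below 0.06 rad and z of cover in the frame of inner_lid below 0.012 m and contact force between the fingers and inner_lid below 0.1 N and linear speed of inner_lid below 0.03 m/s), for 0.2 s.
At the end, for the whole second after the job is handed in: Inner lid seated (7 mm sideways, 4 mm up, 0.06 rad), touched by neither fingers nor cover. Cover held still in the fingers (over 1 N), its origin over 96 mm above the inner lid's, level within 0.2 rad, within 50 mm of the pot's axis. Button released (horizontal distance between inner_lid and seat below 0.007 m and z of inner_lid in the frame of seat below 0.004 m and angle between inner_lid's own z axis and vertical below 0.06 rad and z of cover in the frame of inner_lid above 0.096 m and horizontal distance between cover and seat below 0.05 m and angle between cover's own z axis and vertical below 0.2 rad and contact force between the fingers and cover above 1 N and contact force between cover and inner_lid below 0.05 N and contact force between the fingers and inner_lid below 0.1 N and linear speed of cover below 0.03 m/s and value of joint start_button below 0.0015 m); the arm keeps its last pose, push and grip.
It fails at once if the cover is lifted off the inner lid anywhere but with the inner lid seated on the pot, or the inner lid is disturbed while the cover is off (z of cover in the frame of inner_lid above 0.02 m and not (horizontal distance between inner_lid and seat below 0.007 m and z of inner_lid in the frame of seat below 0.004 m and angle between inner_lid's own z axis and vertical below 0.06 rad)).
It fails at once if the inner lid is dropped instead of lowered (falls faster than 0.4 m/s out of the fingers) (linear speed of inner_lid above 0.4 m/s and contact force between the fingers and inner_lid below 0.05 N).
It fails at once if the inner lid, held in the fingers, is pressed onto the station with more than 40 N (contact force between inner_lid and dryer above 40 N and contact force between the fingers and inner_lid above 0.5 N).
It fails at once if a bystander is moved more than 30 mm (distance of any of screwdriver, relay, terminal, tape, carton, cleaner, parts_bin from where it was at the start of the episode above 0.03 m).
It also fails if it takes over 64 s, if anything falls off the work surface, if the arm or the gripper's body presses on something with over 40 N, if the wrist force passes 120 N, or if a joint passes its speed limit or range.

## Working session

There is one attempt and no reset: what is moved stays moved. The work goes in short steps, Python scripts to look and compute and a tool call to move; the robot and the scene stay as the last step left them, time stands still between calls to the robot, and variables do not carry over. Pictures are saved under pics/ and viewed, at most 10 in all, crops included, and the job is handed in when it is done.

Besides the shell and the picture viewer there is one more tool, called after "Call:" in YAML: its name, and indented under it one key for each argument. carry_out: Moves the arm, as the interface text tells. Its arguments: {"type":"object","properties":{"deltas":{"type":"array"},"grip_force":{"type":"number"}},"required":["deltas"]}

```bash
mkdir -p pics; ls; cat > h.py <<'E'
import numpy as np, cv2
from plant import manip
def ray(name,uv,m=None):
    m=m or manip.camera_model(name); f=200/np.tan(np.radians(m["vfov"])/2)
    K=np.array([[f,0,m["cx"]],[0,f,m["cy"]],[0,0,1.]])
    p=cv2.undistortPoints(np.array([[uv]],float),K,np.array([m["k1"],0,0,0.]))[0,0]
    R=cv2.Rodrigues(np.array(m["rvec"],float))[0]; t=np.array(m["tvec"],float)
    return -R.T@t, R.T@np.array([p[0],p[1],1.])
def on_z(name,uv,z,m=None):
    c,d=ray(name,uv,m); return c+d*(z-c[2])/d[2]
def tri(rays):
    A=np.zeros((3,3)); b=np.zeros(3)
    for c,d in rays:
        d=d/np.linalg.norm(d); P=np.eye(3)-np.outer(d,d); A+=P; b+=P@c
    return np.linalg.solve(A,b)
def proj(name,X,m=None):
    m=m or manip.camera_model(name); f=200/np.tan(np.radians(m["vfov"])/2)
    K=np.array([[f,0,m["cx"]],[0,f,m["cy"]],[0,0,1.]])
    return cv2.projectPoints(np.array(X,float).reshape(-1,1,3),np.array(m["rvec"],float),np.array(m["tvec"],float),K,np.array([m["k1"],0,0,0.]))[0][:,0]
def to_tool(target_tcp):
    s=manip.state(); R=cv2.Rodrigues(np.array(s["orientation"],float))[0]
    return R.T@(np.array(target_tcp)-np.array(s["tcp_pos"]))/10
E
python3 - <<'E'
from h import *
for n in("scene","side"): cv2.imwrite(f"pics/{n}0.png",manip.capture(n)); print(n,manip.camera_model(n))
s=manip.state(); print(s, manip.tcp_to_grasp)
print(cv2.Rodrigues(np.array(s["orientation"],float))[0].round(3))
a=cv2.imread("pics/scene0.png");b=cv2.imread("pics/side0.png")
E
```

```text
pics
scene {'vfov': 48.354245884986845, 'cx': 315.9224858943594, 'cy': 203.90783834994156, 'k1': -0.08079156794478289, 'rvec': array([ 1.17452503,  2.15846774, -1.0802844 ]), 'tvec': array([ 303.17089965, -197.83769649, 1812.69680367])}
side {'vfov': 42.006109278384095, 'cx': 312.77429835089043, 'cy': 203.66231076701547, 'k1': -0.03684812962262076, 'rvec': array([ 1.02667883, -2.41463869,  1.04134222]), 'tvec': array([ 373.94169298,  326.47286943, 1279.16922727])}
{'time': 0.1, 'joint_positions': array([-1.24799665e+00,  3.14171235e-01, -4.79392471e-02,  1.21019157e+00,
       -2.62186215e-05,  1.57076610e+00]), 'joint_velocities': array([ 1.18176191e-03, -5.16786286e-04,  3.22468445e-03,  4.91422476e-05,
        5.52335082e-04, -8.12977037e-04]), 'effort': array([-7.24772417e-04, -5.40767205e+01,  3.40541375e+01,  1.12179952e-02,
       -3.59884598e-05,  1.05756598e-05]), 'tcp_pos': array([ 190.15092308, -568.49428908,  196.22872944]), 'orientation': array([-3.09929195e+00, -5.04662696e-01,  4.20501680e-04]), 'wrist_force': array([-0.14921585, -0.0458426 ,  0.48295794]), 'moment': array([0.0021423 , 0.03566854, 0.05806302]), 'finger_force': 0.0, 'gripper_width': 1.003883756114919} 18.700000000000003
[[ 0.948  0.317 -0.001]
 [ 0.317 -0.948  0.001]
 [-0.    -0.002 -1.   ]]
```

View pics/scene0.png

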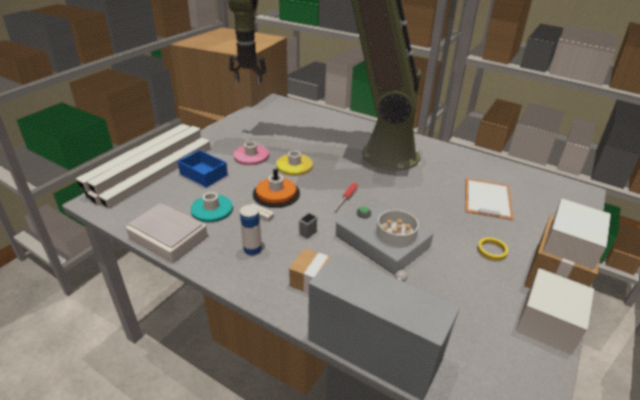

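View pics/side0.png

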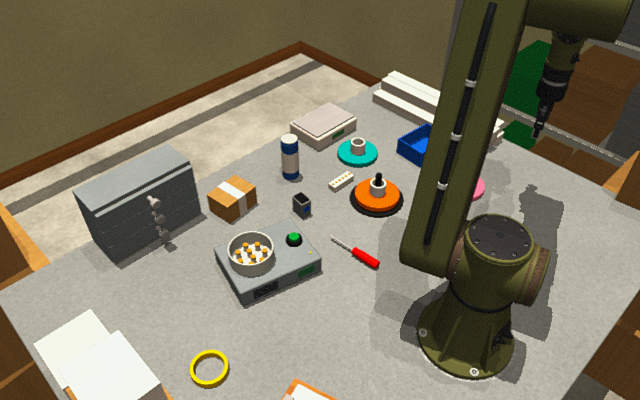

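Scene: the orange cover with a black stem is at scene (276,188) and side (377,192). The station is at scene (385,235), with its button at (364,211). In the side view the pot is at (251,254) and the button at (294,239). Candidates in the scene view are pink (251,153), yellow (295,163), turquoise (211,207) and orange (276,188). Only the orange one fits: it alone has the black stem and black disc.

```bash
cat > m.py <<'E'
from h import *
out={}
for n,btn,lid in(("scene",(364,211),(276,188)),("side",(294,239),(377,192))):
    im=cv2.imread(f"pics/{n}0.png"); hsv=cv2.cvtColor(im,cv2.COLOR_BGR2HSV)
    def blob(lo,hi,c,r):
        m=cv2.inRange(hsv,lo,hi); w=np.zeros_like(m); cv2.circle(w,c,r,255,-1); m&=w
        return m
    g=blob((45,80,30),(85,255,255),btn,14); M=cv2.moments(g,True); gb=(M['m10']/M['m00'],M['m01']/M['m00'])
    o=blob((3,150,80),(16,255,255),lid,34); ys,xs=np.nonzero(o); 
    e=cv2.fitEllipse(cv2.convexHull(np.c_[xs,ys].astype(np.int32)))
    k=blob((0,0,0),(179,255,60),(lid[0]+(1 if n=='side' else 0),lid[1]-13),9); ky,kx=np.nonzero(k)
    print(n,"btn",gb,M['m00'],"orange",e,"knob px",kx.mean(),ky.min(),ky.max(),len(kx))
    out[n]=(gb,e[0],(kx.mean(),ky.min()))
for i,l in enumerate(("button","cover","knobtop")):
    rs=[ray(n,out[n][i]) for n in out]; X=tri(rs)
    print(l,X.round(1),[np.linalg.norm(np.cross(X-c,d/np.linalg.norm(d))).round(1) for c,d in rs])
print("cover on z=23+..",[on_z(n,out[n][1],23).round(1) for n in out])
im=cv2.imread("pics/side0.png"); a=cv2.resize(im[140:310,200:430],None,fx=3.4,fy=3.4,interpolation=cv2.INTER_CUBIC); cv2.imwrite("pics/crop.png",a[:600,:800])
E
python3 m.py
```

```text
scene btn (363.7307692307692, 209.42307692307693) 26.0 orange ((275.59051513671875, 190.32518005371094), (25.233562469482422, 40.80733871459961), 87.72521209716797) knob px 275.2 170 179 30
side btn (293.42424242424244, 236.7979797979798) 99.0 orange ((376.675537109375, 194.2783203125), (33.33567428588867, 45.78628921508789), 95.97409057617188) knob px 378.0405405405405 173 185 74
button [486.4 123.1  78.1] [np.float64(1.3), np.float64(1.3)]
cover [ 482.8 -222.2   17. ] [np.float64(0.7), np.float64(0.7)]
knobtop [ 484.6 -219.7  103.3] [np.float64(1.5), np.float64(1.5)]
cover on z=23+.. [array([ 490.3, -215.9,   23. ]), array([ 479.1, -217.7,   23. ])]
```

View pics/crop.png

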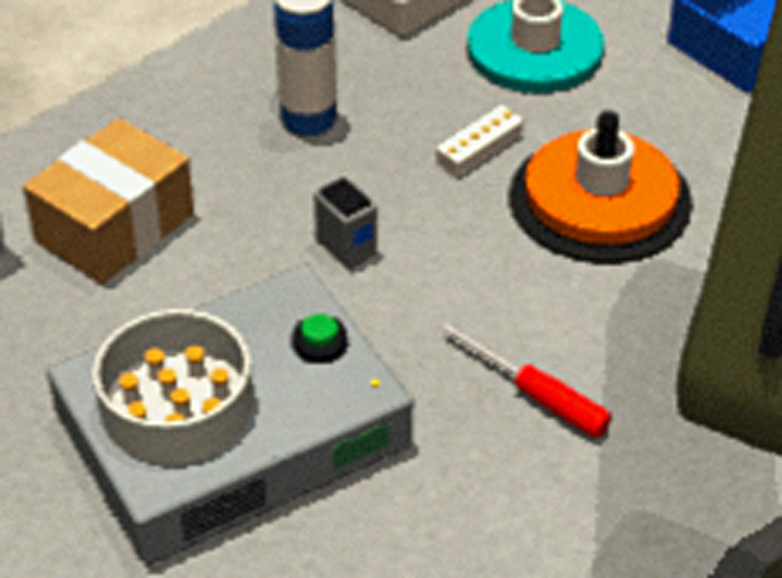

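The crop confirms the orange cover with the black stem at crop (607,190). The pot rim centre is at crop (172,364), which is about side pixel (250.6,247). The knob top measures z = 103 against an expected 101. I'll set out toward the button with the fingers shutting and measure the pot from the next look.

Call:
carry_out:
  deltas:
    - {"offset":[22.5,-25.3,-3],"angular":[0,0,-42],"claw":0}
    - {"offset":[22.5,-25.3,-3],"angular":[0,0,-42],"claw":0}
    - {"offset":[22.5,-25.3,-3],"angular":[0,0,-42],"claw":0}
    - {"offset":[22.5,-25.3,-3],"angular":[0,0,-42],"claw":0}
    - {"offset":[22.5,-25.3,-3],"angular":[0,0,-42],"claw":0}

```text
time: 0.72
tcp_pos: [313.0, -280.9, 224.6]
orientation: [-2.713, -1.583, -0.0]
wrist_force: [0.7, -0.1, 0.6]
gripper_width: 0.004
finger_force: 0.0
```

```bash
cat >> h.py <<'E'
def goal(xyz,a=None):
    "tool-frame offset (cm) and z turn (deg) to TCP xyz, tool x at world yaw a (deg)"
    s=manip.state(); R=cv2.Rodrigues(np.array(s["orientation"],float))[0]
    now=np.degrees(np.arctan2(R[1,0],R[0,0])); G=R if a is None else np.array([[np.cos(np.radians(a)),np.sin(np.radians(a)),0],[np.sin(np.radians(a)),-np.cos(np.radians(a)),0],[0,0,-1]])
    print("offset",to_tool(xyz).round(2),"ang",np.degrees(cv2.Rodrigues(R.T@G)[0].ravel()).round(1),"yaw now",now.round(1),"tcp",np.array(s["tcp_pos"]).round(1),"j",np.array(s["joint_positions"]).round(2),"t",s["time"],"F",np.array(s["wrist_force"]).round(1),"ff",s["finger_force"],"gw",s["gripper_width"])
E
python3 - <<'E'
from h import *
print("pot side",on_z("side",(250.6,247),105).round(1))
goal((486,123,180),104)
E
```

```text
pot side [517.5 245.8 105. ]
offset [43.67 -4.8   4.47] ang [  0.   -0.  -43.5] yaw now 60.5 tcp [ 313.  -280.9  224.6] j [-0.73 -0.04 -0.39  1.22  0.    1.35] t 0.725 F [ 0.7 -0.1  0.6] ff 0.0 gw 0.003755077364039216
```

Call:
carry_out:
  deltas:
    - {"offset":[43.7,-4.8,4.5],"angular":[0,0,-43],"claw":0}
    - {"offset":[43.7,-4.8,4.5],"angular":[0,0,-43],"claw":0}
    - {"offset":[43.7,-4.8,4.5],"angular":[0,0,-43],"claw":0}
    - {"offset":[43.7,-4.8,4.5],"angular":[0,0,-43],"claw":0}
    - {"offset":[43.7,-4.8,4.5],"angular":[0,0,-43],"claw":0}

```text
time: 1.35
tcp_pos: [435.7, 4.9, 192.5]
orientation: [1.943, 2.468, 0.0]
wrist_force: [1.5, -0.5, 0.6]
gripper_width: 0.002
finger_force: 0.0
```

```bash
python3 - <<'E'
from h import *
goal((486,123,180),104)
E
```

```text
offset [10.3   7.66  1.25] ang [ 0.   0.  -0.4] yaw now 103.6 tcp [435.7   4.9 192.5] j [ 0.01  0.01 -0.42  1.14 -0.    1.34] t 1.35 F [ 1.5 -0.5  0.6] ff 0.0 gw 0.0022365438208539977
```

Call:
carry_out:
  deltas:
    - {"offset":[10.3,7.7,1.2],"angular":[0,0,0],"claw":0}
    - {"offset":[10.3,7.7,1.2],"angular":[0,0,0],"claw":0}
    - {"offset":[10.3,7.7,1.2],"angular":[0,0,0],"claw":0}
    - {"offset":[10.3,7.7,1.2],"angular":[0,0,0],"claw":0}

```text
time: 1.85
tcp_pos: [485.5, 120.8, 180.2]
orientation: [-1.943, -2.467, 0.003]
wrist_force: [0.3, -0.5, -0.3]
gripper_width: 0.0
finger_force: 0.0
```

```bash
python3 - <<'E'
from h import *
goal((486,123,100))
m=manip.camera_model("wrist"); im=manip.capture("wrist"); cv2.imwrite("pics/w1.png",im)
print(m, "cam at",ray("wrist",(320,200),m))
print(proj("wrist",[[486,123,80],[517.5,245.8,105],[486,123,100]],m))
hsv=cv2.cvtColor(im,cv2.COLOR_BGR2HSV); g=cv2.inRange(hsv,(45,80,30),(85,255,255))
c=max(cv2.findContours(g,0,2)[0],key=cv2.contourArea); e=cv2.fitEllipse(c); print(e); print(on_z("wrist",e[0],80,m))
E
```

```text
offset [0.21 0.12 8.02] ang [0. 0. 0.] yaw now 103.6 tcp [485.5 120.8 180.2] j [ 0.24  0.14 -0.31  1.13 -0.    1.58] t 1.85 F [ 0.3 -0.5 -0.3] ff 0.0 gw 0.00023571604451406853
{'vfov': 62.773265539014055, 'cx': 315.79713572322794, 'cy': 201.19688471327612, 'k1': -0.06460695536130695, 'rvec': array([-2.79986638, -0.3327163 , -0.0512443 ]), 'tvec': array([-499.73307044,  -33.62264808,  365.8841732 ])} cam at (array([466.83043061, 199.24074232, 356.52114666]), array([ 0.08409891, -0.303245  , -0.94928791]))
[[317.37744707 185.90878113]
 [401.41374295  43.75737125]
 [317.43727259 192.59902184]]
((318.07012939453125, 186.75648498535156), (33.178646087646484, 33.725563049316406), 6.8021016120910645)
[486.77221945 122.39211425  80.        ]
```

View pics/w1.png

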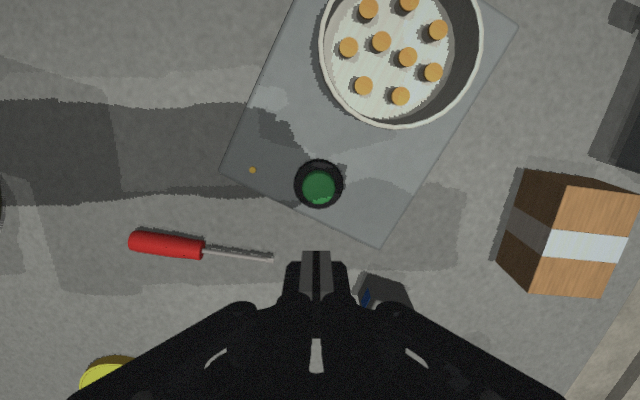

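The wrist view shows the green button at (318,187), which gives (486.8, 122.4). The pot rim centre is at about (401,45), agreeing with the side estimate. I'm descending onto the button.

Call:
carry_out:
  deltas:
    - {"offset":[0.15,0.2,5],"angular":[0,0,0],"claw":0}
    - {"offset":[0.15,0.2,8.5],"angular":[0,0,0],"claw":0}
    - {"offset":[0.15,0.2,9.3],"angular":[0,0,0],"claw":0}
    - {"offset":[0.15,0.2,9.8],"angular":[0,0,0],"claw":0}
    - {"offset":[0.15,0.2,9.8],"angular":[0,0,0],"claw":0}

```text
time: 2.52
tcp_pos: [488.7, 122.7, 83.9]
orientation: [1.945, 2.465, 0.002]
wrist_force: [0.7, 0.7, 1.3]
gripper_width: -0.001
finger_force: 0.0
```

Call:
carry_out:
  deltas:
    - {"offset":[-0.1,0.15,0.3],"angular":[0,0,0],"claw":0}
    - {"offset":[-0.1,0.15,0.5],"angular":[0,0,0],"claw":0}
    - {"offset":[-0.1,0.15,0.5],"angular":[0,0,0],"claw":0}

```text
time: 2.9
tcp_pos: [489.5, 122.3, 77.8]
orientation: [1.945, 2.467, 0.0]
wrist_force: [0.6, -0.6, 0.6]
gripper_width: -0.003
finger_force: 0.0
```

Call:
carry_out:
  deltas:
    - {"offset":[0,-0.2,0.3],"angular":[0,0,0],"claw":0}
    - {"offset":[0,-0.2,0.6],"angular":[0,0,0],"claw":0}
    - {"offset":[0,-0.2,0.6],"angular":[0,0,0],"claw":0}

```text
time: 3.28
tcp_pos: [487.2, 121.8, 71.4]
orientation: [-1.945, -2.467, 0.001]
wrist_force: [0.2, -0.9, 0.7]
gripper_width: 0.002
finger_force: 0.0
```

Call:
carry_out:
  deltas:
    - {"offset":[0,0,0.2],"angular":[0,0,0],"claw":0}
    - {"offset":[0,0,0.4],"angular":[0,0,0],"claw":0}
    - {"offset":[0,0,0.4],"angular":[0,0,0],"claw":0}

```text
time: 3.65
tcp_pos: [487.4, 121.8, 67.6]
orientation: [-1.945, -2.467, 0.0]
wrist_force: [-0.4, -1.2, 0.9]
gripper_width: -0.001
finger_force: 0.0
```

```bash
python3 - <<'E'
from h import *
im=manip.capture("wrist"); side=manip.capture("side")
a=cv2.resize(im[120:320,190:450],None,fx=1.5,fy=1.5); b=cv2.resize(side[190:290,220:350],None,fx=3,fy=3,interpolation=cv2.INTER_CUBIC)
cv2.imwrite("pics/w2.png",np.hstack([a,b]))
s=manip.state(); print(s["tcp_pos"],s["wrist_force"])
E
```

```text
[487.5412987  121.81553748  67.75303468] [ 0.09493846 -0.29777626  0.49223056]
```

View pics/w2.png

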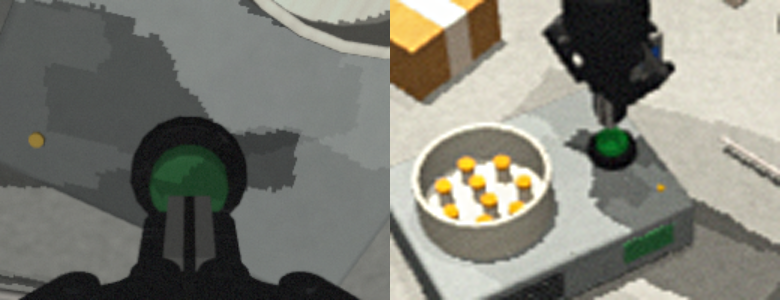

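The wrist crop shows the fingertips at the lower half of the button, not yet pressing it. I'll check where the TCP projects.

```bash
python3 - <<'E'
from h import *
t=np.array(manip.state()["tcp_pos"]); m=manip.camera_model("wrist"); im=manip.capture("wrist")
print("tcp proj",proj("wrist",[t,t+[0,0,10],t+[0,0,20]],m))
def green(n,im):
    g=cv2.inRange(cv2.cvtColor(im,cv2.COLOR_BGR2HSV),(45,80,20),(85,255,255))
    if n=="side": g[:,:270]=0; g[:,320:]=0; g[:215]=0; g[255:]=0
    c=max(cv2.findContours(g,0,2)[0],key=cv2.contourArea); return cv2.boundingRect(c),cv2.minEnclosingCircle(c)
w=green("wrist",im);print(w)
s=green("side",cv2.imread("pics/side0.png"));print(s)
w0=cv2.imread("pics/w1.png")
for z in(68,72,76,80): print(z,on_z("wrist",w[1][0],z,m).round(1),on_z("side",s[1][0],z).round(1),on_z("scene",(363.7,209.9),z).round(1), w[1][1]*2)
E
```

```text
tcp proj [[316.07750385 235.80900725]
 [316.08346035 243.25958571]
 [316.09003884 251.51311577]]
((288, 216, 55, 46), ((315.2363586425781, 242.4495849609375), 27.35561752319336))
((288, 232, 12, 11), ((293.5, 237.0), 5.852449893951416))
68 [488.  117.6  68. ] [492.5 118.9  68. ] [475.4 117.3  68. ] 54.71123504638672
72 [487.6 119.5  72. ] [489.7 121.3  72. ] [480.4 119.4  72. ] 54.71123504638672
76 [487.2 121.4  76. ] [486.8 123.8  76. ] [485.3 121.6  76. ] 54.71123504638672
80 [486.7 123.2  80. ] [483.9 126.2  80. ] [490.2 123.8  80. ] 54.71123504638672
```

The visible fingertips project about 15–20 mm short of the nominal TCP. That explains the lack of contact, so I'll keep descending gently until I feel force.

Call:
carry_out:
  deltas:
    - {"offset":[0,0,0.3],"angular":[0,0,0],"claw":0}
    - {"offset":[0,0,0.5],"angular":[0,0,0],"claw":0}
    - {"offset":[0,0,0.5],"angular":[0,0,0],"claw":0}

```text
time: 4.18
tcp_pos: [487.3, 121.8, 62.5]
orientation: [-1.945, -2.467, 0.001]
wrist_force: [-0.1, -0.6, -0.1]
gripper_width: -0.0
finger_force: 0.0
```

Call:
carry_out:
  deltas:
    - {"offset":[0,0,0.2],"angular":[0,0,0],"claw":0}
    - {"offset":[0,0,0.4],"angular":[0,0,0],"claw":0}
    - {"offset":[0,0,0.4],"angular":[0,0,0],"claw":0}

```text
time: 4.55
tcp_pos: [487.4, 121.8, 58.6]
orientation: [-1.945, -2.467, 0.0]
wrist_force: [0.2, 0.3, -0.5]
gripper_width: -0.001
finger_force: 0.0
```

Call:
carry_out:
  deltas:
    - {"offset":[0,0,0.2],"angular":[0,0,0],"claw":0}
    - {"offset":[0,0,0.3],"angular":[0,0,0],"claw":0}
    - {"offset":[0,0,0.3],"angular":[0,0,0],"claw":0}

```text
time: 4.92
tcp_pos: [487.5, 121.8, 55.7]
orientation: [-1.945, -2.467, 0.0]
wrist_force: [0.7, 0.5, 0.1]
gripper_width: -0.001
finger_force: 0.0
```

Call:
carry_out:
  deltas:
    - {"offset":[0,0,0.2],"angular":[0,0,0],"claw":0}
    - {"offset":[0,0,0.3],"angular":[0,0,0],"claw":0}
    - {"offset":[0,0,0.3],"angular":[0,0,0],"claw":0}

```text
time: 5.3
tcp_pos: [487.4, 121.8, 52.6]
orientation: [-1.945, -2.467, 0.0]
wrist_force: [-0.6, -0.7, -0.2]
gripper_width: 0.002
finger_force: 0.0
```

```bash
python3 - <<'E'
from h import *
im=manip.capture("wrist"); side=manip.capture("side")
a=cv2.resize(im[150:300,220:420],None,fx=2,fy=2); b=cv2.resize(side[200:275,255:330],None,fx=4,fy=4,interpolation=cv2.INTER_CUBIC)
cv2.imwrite("pics/w3.png",np.hstack([a,b]))
s=manip.state(); print(s["tcp_pos"],s["wrist_force"])
t=np.array(s["tcp_pos"]); print("side proj tcp, +10,+20", proj("side",[t,t+[0,0,10],t+[0,0,20]]))
E
```

```text
[487.54507936 121.83230614  52.73654997] [-0.44022279  0.61255643 -0.14769644]
side proj tcp, +10,+20 [[294.10028574 242.26654814]
 [293.9873635  239.80248802]
 [293.87338394 237.3146069 ]]
```

View pics/w3.png

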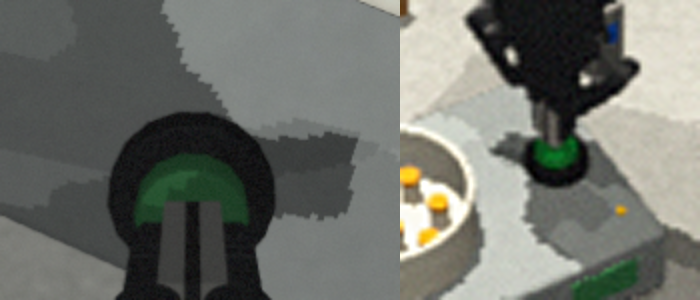

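The fingertips sit just above the button: wrist crop (195,203), side crop (555,140). I'll continue in small steps.

Call:
carry_out:
  deltas:
    - {"offset":[0,0,0.2],"angular":[0,0,0],"claw":0}
    - {"offset":[0,0,0.3],"angular":[0,0,0],"claw":0}
    - {"offset":[0,0,0.3],"angular":[0,0,0],"claw":0}

```text
time: 5.78
tcp_pos: [487.4, 121.8, 49.6]
orientation: [-1.945, -2.467, 0.0]
wrist_force: [-0.7, 0.4, 0.2]
gripper_width: 0.003
finger_force: 0.0
```

Call:
carry_out:
  deltas:
    - {"offset":[0,0,0.2],"angular":[0,0,0],"claw":0}
    - {"offset":[0,0,0.3],"angular":[0,0,0],"claw":0}
    - {"offset":[0,0,0.3],"angular":[0,0,0],"claw":0}

```text
time: 6.15
tcp_pos: [487.7, 121.9, 46.9]
orientation: [1.945, 2.467, 0.0]
wrist_force: [-0.3, -0.2, 0.7]
gripper_width: -0.002
finger_force: 0.9
```

Call:
carry_out:
  deltas:
    - {"offset":[0,0,0.2],"angular":[0,0,0],"claw":0}
    - {"offset":[0,0,0.3],"angular":[0,0,0],"claw":0}
    - {"offset":[0,0,0.3],"angular":[0,0,0],"claw":0}

```text
time: 6.52
tcp_pos: [487.7, 121.9, 43.9]
orientation: [1.945, 2.467, 0.0]
wrist_force: [1.5, 1.0, 3.7]
gripper_width: 0.003
finger_force: 1.8
```

Call:
carry_out:
  deltas:
    - {"offset":[0,0,0.2],"angular":[0,0,0],"claw":0}
    - {"offset":[0,0,0.4],"angular":[0,0,0],"claw":0}
    - {"offset":[0,0,0.4],"angular":[0,0,0],"claw":0}

```text
time: 6.9
tcp_pos: [487.9, 121.9, 41.5]
orientation: [1.945, 2.467, 0.001]
wrist_force: [-4.3, -1.6, 20.7]
gripper_width: 0.003
finger_force: 10.5
```

The button bottomed: 20.7 N at TCP z 41.5, with travel starting near 47.5. The fingertips are therefore really about 28 mm behind the nominal TCP when shut. I'm releasing and rising.

Call:
carry_out:
  deltas:
    - {"offset":[0,0,0],"angular":[0,0,0],"claw":0}
    - {"offset":[0,0,-5],"angular":[0,0,0],"claw":0}
    - {"offset":[0,0,-12],"angular":[0,0,0],"claw":0.4}
    - {"offset":[0,0,-12],"angular":[0,0,0],"claw":0.8}
    - {"offset":[0,0,-12],"angular":[0,0,0],"claw":0.8}

```text
time: 7.52
tcp_pos: [487.7, 121.9, 159.6]
orientation: [1.945, 2.467, 0.001]
wrist_force: [0.2, -0.2, -0.9]
gripper_width: 0.638
finger_force: 0.0
```

```bash
python3 - <<'E'
from h import *
goal((484.5,-219.5,130))
E
```

```text
offset [-33.12  -8.28   2.96] ang [0. 0. 0.] yaw now 103.5 tcp [487.7 121.9 159.6] j [ 0.24  0.15 -0.34  1.08  0.    1.58] t 7.525 F [ 0.2 -0.2 -0.9] ff 0.0 gw 0.638460380945189
```

Call:
carry_out:
  deltas:
    - {"offset":[-33.1,-8.3,0],"angular":[0,0,0],"claw":0.7}
    - {"offset":[-33.1,-8.3,0],"angular":[0,0,0],"claw":0.7}
    - {"offset":[-33.1,-8.3,0],"angular":[0,0,0],"claw":0.7}
    - {"offset":[-33.1,-8.3,0],"angular":[0,0,0],"claw":0.7}
    - {"offset":[-33.1,-8.3,0],"angular":[0,0,0],"claw":0.7}

```text
time: 8.15
tcp_pos: [482.6, -192.0, 157.2]
orientation: [-1.943, -2.464, 0.001]
wrist_force: [1.5, 0.7, 0.3]
gripper_width: 0.697
finger_force: 0.0
```

Call:
carry_out:
  deltas:
    - {"offset":[0,0,0],"angular":[0,0,0],"claw":0.7}
    - {"offset":[0,0,0],"angular":[0,0,0],"claw":0.7}
    - {"offset":[0,0,0],"angular":[0,0,0],"claw":0.7}

```text
time: 8.52
tcp_pos: [483.8, -189.1, 158.8]
orientation: [-1.942, -2.467, 0.0]
wrist_force: [1.2, -0.6, 0.3]
gripper_width: 0.702
finger_force: 0.0
```

```bash
python3 - <<'E'
from h import *
goal((484.5,-219.5,100))
m=manip.camera_model("wrist"); im=manip.capture("wrist")
cv2.imwrite("pics/w4.png",im)
print(proj("wrist",[[484.5,-219.5,101],[484.5,-219.5,40]],m))
hsv=cv2.cvtColor(im,cv2.COLOR_BGR2HSV); o=cv2.inRange(hsv,(3,150,60),(16,255,255))
c=max(cv2.findContours(o,0,1)[0],key=cv2.contourArea); print(cv2.boundingRect(c),cv2.minEnclosingCircle(c),[ (z,on_z("wrist",cv2.minEnclosingCircle(c)[0],z,m).round(1)) for z in(23,28)])
E
```

```text
offset [-2.98 -0.64  5.87] ang [0. 0. 0.] yaw now 103.6 tcp [ 483.8 -189.1  158.8] j [-0.37  0.18 -0.3   1.09  0.    0.96] t 8.525 F [ 1.2 -0.6  0.3] ff 0.0 gw 0.7023888794280932
[[307.91539829 239.74348739]
 [309.47684761 212.60289178]]
(237, 139, 140, 134) ((306.5, 206.0), 69.67972564697266) [(23, array([ 481.1, -219.5,   23. ])), (28, array([ 480.8, -217.8,   28. ]))]
```

View pics/w4.png

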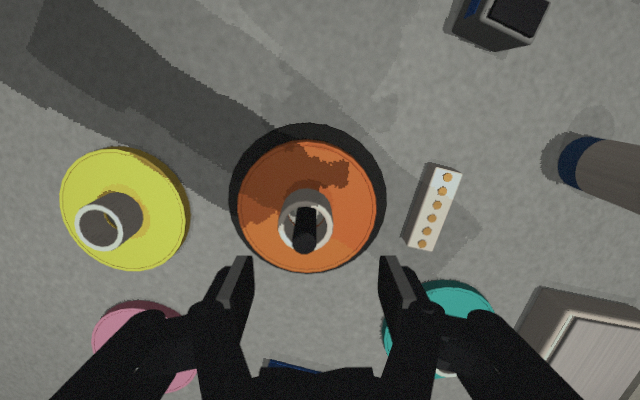

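The wrist view shows the orange cover with its stem top at (304,240). The collar rim centre is at (305,228), so the knob axis is near (482,-219). Yellow, pink and turquoise stand clear.

Call:
carry_out:
  deltas:
    - {"offset":[-2.9,-0.9,0],"angular":[0,0,0],"claw":0.7}
    - {"offset":[-2.9,-0.9,4],"angular":[0,0,0],"claw":0.7}
    - {"offset":[-2.9,-0.9,8],"angular":[0,0,0],"claw":0.7}
    - {"offset":[-2.9,-0.9,8],"angular":[0,0,0],"claw":0.7}
    - {"offset":[-2.9,-0.9,8],"angular":[0,0,0],"claw":0.7}

```text
time: 9.2
tcp_pos: [483.3, -220.5, 81.0]
orientation: [1.943, 2.468, 0.0]
wrist_force: [0.1, -0.7, 0.4]
gripper_width: 0.699
finger_force: 0.0
```

```bash
python3 - <<'E'
from h import *
goal((482,-219,45))
m=manip.camera_model("wrist"); im=manip.capture("wrist"); sd=manip.capture("side")
a=cv2.resize(im[150:350,190:430],None,fx=2,fy=2); b=cv2.resize(sd[140:240,330:430],None,fx=4,fy=4,interpolation=cv2.INTER_CUBIC)[:400,:320]
cv2.imwrite("pics/w5.png",np.hstack([a,b]))
E
```

```text
offset [ 0.18 -0.09  3.6 ] ang [0. 0. 0.] yaw now 103.6 tcp [ 483.3 -220.5   81. ] j [-0.43  0.26 -0.39  0.92  0.    0.91] t 9.2 F [ 0.1 -0.7  0.4] ff 0.0 gw 0.6990654020889435
```

View pics/w5.png

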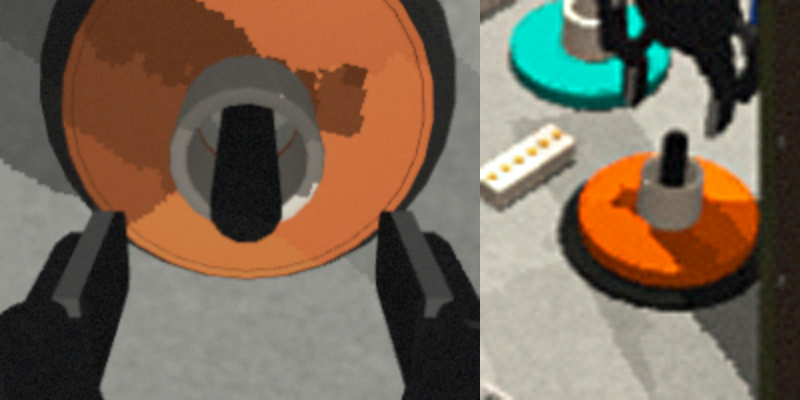

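The wrist crop shows the stem centred between the open fingers: stem at x 246, fingers at 125 and 380. The side view puts the tips about 20 mm above the stem top, which matches the offset. I'm descending and gripping.

Call:
carry_out:
  deltas:
    - {"offset":[0.15,-0.1,2],"angular":[0,0,0],"claw":0.7}
    - {"offset":[0.15,-0.1,3.7],"angular":[0,0,0],"claw":0.7}
    - {"offset":[0.15,-0.1,3.7],"angular":[0,0,0],"claw":0.5}
    - {"offset":[0.15,-0.1,3.7],"angular":[0,0,0],"claw":0.0}
    - {"offset":[0.15,-0.1,3.7],"angular":[0,0,0],"claw":0.0}
  grip_force: 60

```text
time: 9.93
tcp_pos: [481.7, -220.3, 44.2]
orientation: [1.944, 2.466, -0.0]
wrist_force: [-2.7, 0.1, 5.6]
gripper_width: 0.208
finger_force: 58.5
```

Call:
carry_out:
  deltas:
    - {"offset":[0,0,0],"angular":[0,0,0],"claw":0}
    - {"offset":[0,0,0],"angular":[0,0,0],"claw":0}
    - {"offset":[0,0,0],"angular":[0,0,0],"claw":0}

```text
time: 10.3
tcp_pos: [481.7, -220.3, 44.2]
orientation: [1.944, 2.465, -0.0]
wrist_force: [-3.1, 0.4, 7.3]
gripper_width: 0.212
finger_force: 58.5
```

Call:
carry_out:
  deltas:
    - {"offset":[0,0,-0.5],"angular":[0,0,0],"claw":0}
    - {"offset":[0,0,-2],"angular":[0,0,0],"claw":0}
    - {"offset":[0,0,-4],"angular":[0,0,0],"claw":0}
    - {"offset":[0,0,-4],"angular":[0,0,0],"claw":0}
  grip_force: 80

```text
time: 10.8
tcp_pos: [482.8, -220.4, 84.8]
orientation: [1.943, 2.464, 0.002]
wrist_force: [0.6, -0.2, -3.9]
gripper_width: 0.207
finger_force: 78.6
```

```bash
python3 - <<'E'
from h import *
m=manip.camera_model("wrist"); im=manip.capture("wrist"); sd=manip.capture("side")
a=cv2.resize(im[100:300,190:430],None,fx=2,fy=2); b=cv2.resize(sd[110:230,330:410],None,fx=4,fy=4,interpolation=cv2.INTER_CUBIC)[40:440,:320]
cv2.imwrite("pics/w6.png",np.hstack([a,b])); goal((482,-219,160))
E
```

```text
offset [ 0.05  0.1  -7.71] ang [0. 0. 0.] yaw now 103.5 tcp [ 481.2 -219.7   82.9] j [-0.43  0.26 -0.4   0.92  0.    0.91] t 10.9 F [-0.5  1.2 -4.4] ff 78.6477541923523 gw 0.20285553982320378
```

View pics/w6.png

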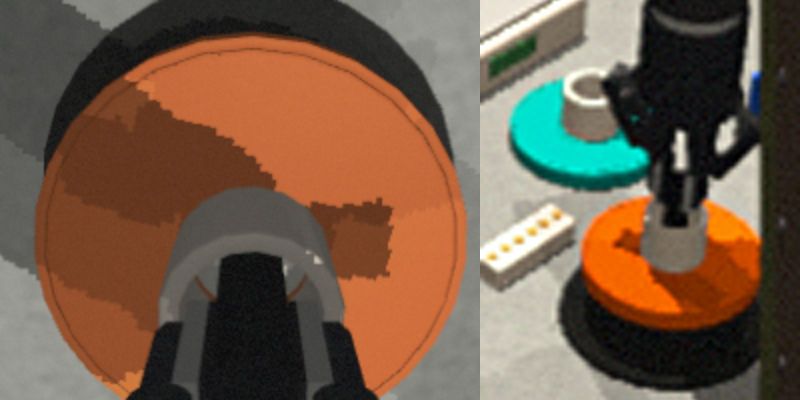

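The set lifted nested: -4.2 N matches 0.41 kg, and the collar is still down on the cover in both crops. Now I'll refine the pot centre from existing pictures while planning the carry.

```bash
cat > pot.py <<'E'
from h import *
def rim(im,name,m,c,skip=lambda t:False):
    g=cv2.GaussianBlur(cv2.cvtColor(im,cv2.COLOR_BGR2GRAY),(3,3),0).astype(np.float32)
    c=np.array(c,float); r=np.arange(48,70,.5); th=np.radians(np.arange(0,360,6))
    for it in range(3):
        P=[];
        for t in th:
            X=np.c_[c[0]+r*np.cos(t),c[1]+r*np.sin(t),np.full(len(r),105.)]; uv=proj(name,X,m).astype(np.float32)
            if uv.min()<2 or uv[:,0].max()>637 or uv[:,1].max()>397: continue
            v=cv2.remap(g,uv[:,0].reshape(1,-1),uv[:,1].reshape(1,-1),1)[0]
            i=v.argmax(); contrast=v[i]-np.median(v)
            if contrast<15 or i<3 or i>len(r)-4: continue
            w=np.clip(v-v[i]+25,0,None); w[np.abs(r-r[i])>5]=0
            P.append((t,(w*r).sum()/w.sum()))
        P=np.array(P); 
        A=np.c_[np.cos(P[:,0]),np.sin(P[:,0]),np.ones(len(P))]; k=np.ones(len(P),bool)
        for _ in range(5):
            s=np.linalg.lstsq(A[k],P[k,1],rcond=None)[0]; e=np.abs(A@s-P[:,1]); k=e<max(1.,2*np.median(e))
        c+=s[:2]
    return c.round(1),s[2].round(1),k.sum(),len(P),np.median(e).round(2)
E
python3 - <<'E'
from pot import *
for n in("side","scene"): print(n,rim(cv2.imread(f"pics/{n}0.png"),n,manip.camera_model(n),(517.5,245.8)))
m={'vfov': 62.773265539014055, 'cx': 315.79713572322794, 'cy': 201.19688471327612, 'k1': -0.06460695536130695, 'rvec': np.array([-2.79986638, -0.3327163 , -0.0512443 ]), 'tvec': np.array([-499.73307044,  -33.62264808,  365.8841732 ])}
print("w1",rim(cv2.imread("pics/w1.png"),"wrist",m,(517.5,245.8)))
goal((500,125,190))
E
```

```text
side (array([520.2, 246.4]), np.float64(58.3), np.int64(39), 53, np.float64(0.4))
scene (array([515.5, 243.9]), np.float64(57.3), np.int64(12), 14, np.float64(0.21))
w1 (array([522.8, 244.6]), np.float64(53.1), np.int64(22), 32, np.float64(0.65))
offset [ 33.08   9.88 -10.72] ang [0. 0. 0.] yaw now 103.5 tcp [ 481.2 -219.7   82.9] j [-0.43  0.26 -0.4   0.92  0.    0.91] t 10.9 F [-0.5  1.2 -4.4] ff 78.6477541923523 gw 0.20285553982320378
```

Call:
carry_out:
  deltas:
    - {"offset":[0,0,-4],"angular":[0,0,0],"claw":0}
    - {"offset":[2,0.6,-8],"angular":[0,0,0],"claw":0}
    - {"offset":[6,1.8,-10.7],"angular":[0,0,0],"claw":0}
    - {"offset":[11,3.3,-10.7],"angular":[0,0,0],"claw":0}
    - {"offset":[16,4.8,-10.7],"angular":[0,0,0],"claw":0}

```text
time: 11.52
tcp_pos: [490.1, -51.6, 189.4]
orientation: [-1.946, -2.466, 0.0]
wrist_force: [0.8, 0.7, -3.5]
gripper_width: 0.204
finger_force: 79.3
```

Call:
carry_out:
  deltas:
    - {"offset":[5,1.5,0],"angular":[0,0,0],"claw":0}
    - {"offset":[10,3,0],"angular":[0,0,0],"claw":0}
    - {"offset":[14,4.2,0],"angular":[0,0,0],"claw":0}
    - {"offset":[17,5,0],"angular":[0,0,0],"claw":0}
    - {"offset":[17,5,0],"angular":[0,0,0],"claw":0}

```text
time: 12.15
tcp_pos: [498.7, 125.9, 188.6]
orientation: [-1.94, -2.469, 0.002]
wrist_force: [0.1, -1.1, -4.0]
gripper_width: 0.204
finger_force: 79.3
```

```bash
python3 - <<'E'
from pot import *
manip.capture("side")
m=manip.camera_model("wrist"); im=manip.capture("wrist"); cv2.imwrite("pics/w7.png",im)
print(proj("wrist",[[520,246,105]],m)); 
for c in((520,246),(523,245)): print(rim(im,"wrist",m,c))
# cover circle in wrist: top at TCP-38.2+22
s=manip.state(); z=s["tcp_pos"][2]-16.2
o=cv2.inRange(cv2.cvtColor(im,cv2.COLOR_BGR2HSV),(3,150,40),(16,255,255)); c=max(cv2.findContours(o,0,1)[0],key=cv2.contourArea)
p=c[:,0,:].astype(float); W=np.array([on_z("wrist",q,z,m)[:2] for q in p]); k=p[:,1]<cv2.boundingRect(c)[1]+45
A=np.c_[2*W[k],np.ones(k.sum())]; sol=np.linalg.lstsq(A,(W[k]**2).sum(1),rcond=None)[0]
print("cover centre",sol[:2],"r",np.sqrt(sol[2]+sol[0]**2+sol[1]**2),k.sum(),cv2.boundingRect(c))
goal((520.2,246.4,190))
E
```

```text
[[383.55445476  46.6788408 ]]
(array([517.9, 245.3]), np.float64(57.5), np.int64(24), 30, np.float64(0.11))
(array([523. , 244.4]), np.float64(53.1), np.int64(21), 32, np.float64(0.73))
cover centre [495.86169798 124.54826293] r 66.21877897418845 178 (205, 116, 215, 186)
offset [11.41  4.96 -0.13] ang [0. 0. 0.] yaw now 103.5 tcp [498.7 123.8 188.8] j [ 0.24  0.16 -0.27  1.15 -0.    1.58] t 12.25 F [-0.4 -0.1 -4.2] ff 79.28726434707642 gw 0.20188072165868726
```

Call:
carry_out:
  deltas:
    - {"offset":[4,1.7,0],"angular":[0,0,0],"claw":0}
    - {"offset":[8,3.4,0],"angular":[0,0,0],"claw":0}
    - {"offset":[11.4,4.8,0],"angular":[0,0,0],"claw":0}
    - {"offset":[11.4,4.8,1],"angular":[0,0,0],"claw":0}
    - {"offset":[11.4,4.8,2],"angular":[0,0,0],"claw":0}

```text
time: 12.88
tcp_pos: [519.1, 244.7, 168.6]
orientation: [-1.946, -2.466, 0.003]
wrist_force: [0.9, 0.2, -4.3]
gripper_width: 0.206
finger_force: 79.3
```

```bash
python3 - <<'E'
from h import *
goal((519,246,146))
E
```

```text
offset [0.13 0.03 2.26] ang [0. 0. 0.] yaw now 103.4 tcp [519.1 244.7 168.6] j [ 0.44  0.28 -0.16  1.13 -0.    1.78] t 12.875 F [ 0.9  0.2 -4.3] ff 79.28784728050232 gw 0.20602207900803138
```

Call:
carry_out:
  deltas:
    - {"offset":[0.1,0,1],"angular":[0,0,0],"claw":0}
    - {"offset":[0.1,0,1.8],"angular":[0,0,0],"claw":0}
    - {"offset":[0.1,0,2.3],"angular":[0,0,0],"claw":0}
    - {"offset":[0.1,0,2.6],"angular":[0,0,0],"claw":0}
    - {"offset":[0.1,0,2.6],"angular":[0,0,0],"claw":0}

```text
time: 13.5
tcp_pos: [519.2, 247.0, 143.8]
orientation: [-1.945, -2.467, -0.0]
wrist_force: [-0.3, -0.5, -4.2]
gripper_width: 0.2
finger_force: 79.3
```

Call:
carry_out:
  deltas:
    - {"offset":[-0.05,0,0.2],"angular":[0,0,0],"claw":0}
    - {"offset":[-0.05,0,0.4],"angular":[0,0,0],"claw":0}
    - {"offset":[-0.05,0,0.4],"angular":[0,0,0],"claw":0}

```text
time: 13.88
tcp_pos: [519.2, 246.5, 139.6]
orientation: [-1.945, -2.467, 0.0]
wrist_force: [-0.8, -0.9, -4.3]
gripper_width: 0.205
finger_force: 79.3
```

Call:
carry_out:
  deltas:
    - {"offset":[0,0,0.2],"angular":[0,0,0],"claw":0}
    - {"offset":[0,0,0.4],"angular":[0,0,0],"claw":0}
    - {"offset":[0,0,0.4],"angular":[0,0,0],"claw":0}

```text
time: 14.25
tcp_pos: [519.1, 246.5, 135.5]
orientation: [-1.945, -2.467, 0.001]
wrist_force: [-0.6, 0.1, -4.4]
gripper_width: 0.201
finger_force: 79.3
```

Call:
carry_out:
  deltas:
    - {"offset":[0,0,0.2],"angular":[0,0,0],"claw":0}
    - {"offset":[0,0,0.4],"angular":[0,0,0],"claw":0}
    - {"offset":[0,0,0.4],"angular":[0,0,0],"claw":0}

```text
time: 14.62
tcp_pos: [519.2, 246.6, 131.6]
orientation: [-1.945, -2.467, 0.0]
wrist_force: [1.0, -0.2, -4.7]
gripper_width: 0.202
finger_force: 79.3
```

Call:
carry_out:
  deltas:
    - {"offset":[0,0,0.1],"angular":[0,0,0],"claw":0}
    - {"offset":[0,0,0.2],"angular":[0,0,0],"claw":0}
    - {"offset":[0,0,0.2],"angular":[0,0,0],"claw":0}

```text
time: 15.0
tcp_pos: [519.1, 246.6, 131.2]
orientation: [1.945, 2.467, 0.001]
wrist_force: [-4.9, -1.7, 8.5]
gripper_width: 0.203
finger_force: 81.1
```

The lid is seated: contact came at TCP z 131.2, as predicted. I'm relieving the push and letting go.

Call:
carry_out:
  deltas:
    - {"offset":[0,0,-0.15],"angular":[0,0,0],"claw":0}
    - {"offset":[0,0,-0.15],"angular":[0,0,0],"claw":0.3}
    - {"offset":[0,0,-0.15],"angular":[0,0,0],"claw":0.6}
    - {"offset":[0,0,-0.15],"angular":[0,0,0],"claw":0.85}
    - {"offset":[0,0,-0.15],"angular":[0,0,0],"claw":0.85}

```text
time: 15.62
tcp_pos: [519.4, 246.6, 131.3]
orientation: [1.945, 2.467, 0.0]
wrist_force: [1.0, 0.1, 0.3]
gripper_width: 0.849
finger_force: 0.0
```

Call:
carry_out:
  deltas:
    - {"offset":[0,0,-2],"angular":[0,0,0],"claw":0.9}
    - {"offset":[0,0,-4],"angular":[0,0,0],"claw":0.9}
    - {"offset":[0,0,-4],"angular":[0,0,0],"claw":0.9}
    - {"offset":[0,0,-4],"angular":[0,0,0],"claw":0.9}

```text
time: 16.12
tcp_pos: [519.1, 246.4, 170.5]
orientation: [-1.945, -2.467, 0.001]
wrist_force: [-1.0, -0.5, -0.1]
gripper_width: 0.901
finger_force: 0.0
```

```bash
python3 - <<'E'
from h import *
m=manip.camera_model("wrist"); im=manip.capture("wrist"); sd=manip.capture("side")
goal((519,246,114))
print("proj collar top, stem top, flat",proj("wrist",[[519,246.5,155],[519,246.5,188],[519,246.5,115]],m).round(1), "crop origin 190,100 x1.8")
a=cv2.resize(im[100:320,190:430],None,fx=1.8,fy=1.8,interpolation=cv2.INTER_CUBIC); b=cv2.resize(sd[170:302,200:310],None,fx=3,fy=3,interpolation=cv2.INTER_CUBIC)
cv2.imwrite("pics/w8.png",np.hstack([a[:396],b[:396]]))
E
```

```text
offset [-0.03  0.03  5.62] ang [0. 0. 0.] yaw now 103.5 tcp [518.7 246.3 170.2] j [ 0.44  0.28 -0.16  1.14  0.    1.78] t 16.225 F [-0.  -0.2 -0.2] ff 0.0 gw 0.8976913215081331
proj collar top, stem top, flat [[316.1 225.4]
 [316.  249.2]
 [316.1 204.7]] crop origin 190,100 x1.8
```

View pics/w8.png

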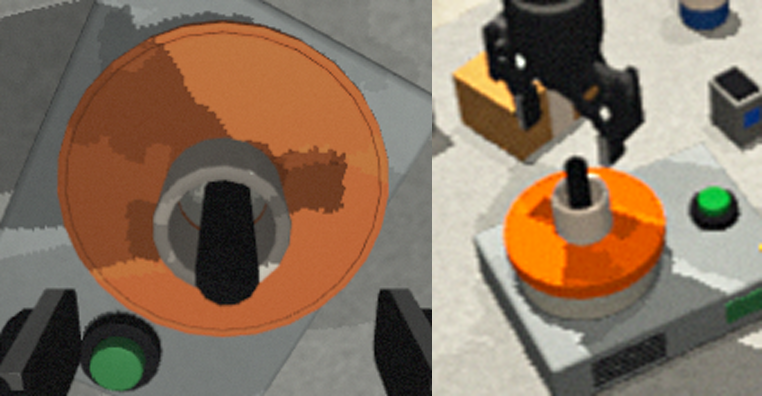

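The lid set is seated level on the pot, and both views show the cover nested evenly with the button sprung back. The collar rim centre in the wrist crop is (222,228), about 1.5 mm off the tool axis. I'm descending around the collar.

Call:
carry_out:
  deltas:
    - {"offset":[0,-0.15,2],"angular":[0,0,0],"claw":0.9}
    - {"offset":[0,-0.15,4],"angular":[0,0,0],"claw":0.9}
    - {"offset":[0,-0.15,5.5],"angular":[0,0,0],"claw":0.9}
    - {"offset":[0,-0.15,6.5],"angular":[0,0,0],"claw":0.9}
    - {"offset":[0,-0.15,6.5],"angular":[0,0,0],"claw":0.9}
  grip_force: 30

```text
time: 16.85
tcp_pos: [517.3, 246.0, 105.5]
orientation: [-1.945, -2.467, 0.002]
wrist_force: [0.3, -1.0, -0.7]
gripper_width: 0.898
finger_force: 0.0
```

Call:
carry_out:
  deltas:
    - {"offset":[0,0,0.4],"angular":[0,0,0],"claw":0.9}
    - {"offset":[0,0,0.8],"angular":[0,0,0],"claw":0.9}
    - {"offset":[0,0,0.8],"angular":[0,0,0],"claw":0.8}

```text
time: 17.23
tcp_pos: [517.8, 246.2, 98.2]
orientation: [-1.945, -2.467, 0.0]
wrist_force: [-0.3, -0.2, 0.5]
gripper_width: 0.801
finger_force: 0.0
```

Call:
carry_out:
  deltas:
    - {"offset":[0,0,0],"angular":[0,0,0],"claw":0.65}
    - {"offset":[0,0,0],"angular":[0,0,0],"claw":0.5}
    - {"offset":[0,0,0],"angular":[0,0,0],"claw":0.3}
    - {"offset":[0,0,0],"angular":[0,0,0],"claw":0.3}

```text
time: 17.73
tcp_pos: [518.0, 246.3, 98.8]
orientation: [1.945, 2.467, 0.001]
wrist_force: [-2.1, -1.5, 5.1]
gripper_width: 0.581
finger_force: 31.4
```

Call:
carry_out:
  deltas:
    - {"offset":[0,0,-0.3],"angular":[0,0,0],"claw":0.3}
    - {"offset":[0,0,-0.8],"angular":[0,0,0],"claw":0.3}
    - {"offset":[0,0,-1.4],"angular":[0,0,0],"claw":0.3}
    - {"offset":[0,0,-1.4],"angular":[0,0,0],"claw":0.3}

```text
time: 18.23
tcp_pos: [518.4, 246.5, 112.9]
orientation: [1.945, 2.467, 0.002]
wrist_force: [0.6, 0.1, -1.6]
gripper_width: 0.578
finger_force: 31.4
```

The force of -1.6 N is the cover alone, so the inner lid stayed put. I'm continuing straight up.

Call:
carry_out:
  deltas:
    - {"offset":[0,0,-1.5],"angular":[0,0,0],"claw":0.3}
    - {"offset":[0,0,-3.5],"angular":[0,0,0],"claw":0.3}
    - {"offset":[0,0,-5.5],"angular":[0,0,0],"claw":0.3}
    - {"offset":[0,0,-7.5],"angular":[0,0,0],"claw":0.3}
    - {"offset":[0,0,-9.6],"angular":[0,0,0],"claw":0.3}

```text
time: 18.85
tcp_pos: [517.9, 246.2, 209.8]
orientation: [1.945, 2.467, 0.001]
wrist_force: [0.6, -0.5, -0.9]
gripper_width: 0.577
finger_force: 31.5
```

Call:
carry_out:
  deltas:
    - {"offset":[0,0,0],"angular":[0,0,0],"claw":0.3}
    - {"offset":[0,0,0],"angular":[0,0,0],"claw":0.3}
    - {"offset":[0,0,0],"angular":[0,0,0],"claw":0.3}
    - {"offset":[0,0,0],"angular":[0,0,0],"claw":0.3}

```text
time: 19.35
tcp_pos: [517.4, 246.0, 207.5]
orientation: [-1.945, -2.467, 0.002]
wrist_force: [-1.1, -0.4, -1.0]
gripper_width: 0.581
finger_force: 31.5
```

```bash
python3 - <<'E'
from h import *
sd=manip.capture("side"); cv2.imwrite("pics/s9.png",sd)
o=cv2.inRange(cv2.cvtColor(sd,cv2.COLOR_BGR2HSV),(3,150,60),(16,255,255)); o[:,:200]=0;o[:,310:]=0
for c in cv2.findContours(o,0,2)[0]:
    if cv2.contourArea(c)>300: e=cv2.fitEllipse(c); print(e)
print("expected cover centre px",proj("side",[[518,246.5,98+104+10],[518,246.5,98+10]]))
goal((518,246.4,206))
# lid: bright/aluminium disc with black knob expected here
print("stem top/knob gray",[sd[int(v),int(u)] for u,v in proj("side",[[519,246.5,188],[519,246.5,160],[519,246.5,140]])])
E
```

```text
((240.73291015625, 216.44052124023438), (43.05397415161133, 64.89378356933594), 103.51591491699219)
expected cover centre px [[246.42379547 217.89327003]
 [250.17202209 246.25251051]]
offset [0.03 0.06 0.16] ang [0. 0. 0.] yaw now 103.5 tcp [517.5 246.  207.6] j [ 0.44  0.26 -0.09  1.22  0.    1.78] t 19.4 F [ 0.1  0.1 -0.4] ff 31.495790854096413 gw 0.5760263105039691
stem top/knob gray [array([  0,  68, 191], dtype=uint8), array([  0,  70, 196], dtype=uint8), array([  0,  51, 148], dtype=uint8)]
```

```bash
python3 -c "
from plant import manip
print(manip.sign_off())"
```

```text
the job is handed in; nothing more can be done
None
```

I handed the job in at about 19.4 s. The button was pressed and sprang back, the lid set was seated on the pot and released, and the orange cover is held still about 109 mm above where it rested; no verdict came back.

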